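Draw a strap into line with a tapered drift

TASK

The bolt hole at the near end of the steel strap is out of line with the hole in the channel below it. Take the tapered drift from the rack (not the straight pin beside it) and push it point first down through both holes until its collar sits on the strap, so that its taper, not the gripper, pulls the strap into line; leave it standing there and let go. Leave the straight pin in the rack.

Things in the scene. Friction and masses are not known exactly. Their poses are not given: they have to be found in the camera images.
- channel: Grey steel channel, open side down, fixed to the bench: 215 mm long, 100 mm wide (138 mm over its foot flanges), top 92 mm above the bench, top sheet 8 mm thick, hollow below. Origin at bench height straight below its hole; x runs along it from the hole to the strap's bolt (roughly away from the robot), z up. It reaches 50 mm behind the hole (-x) and 165 mm along +x.
- channel_hole (a point): Centre of the channel's round 33 mm through hole, at the top face (92 mm above the bench). The channel does not move: the drift ends centred here, so lead it from the midpoint to this hole as it goes down (straight down at the midpoint also works, with up to 30 N).
- strap: Bare steel strap 194 mm long, 64 mm wide, 8 mm thick, flat on the channel (top face 100 mm above the bench). It swings stiffly about a hex-headed bolt at its far end (about 4 N sideways at the hole moves it; it stays where left). Origin on the bolt's axis at the strap's underside; -x points along the strap to its hole, 130 mm away.
- strap_hole (a point): Centre of the strap's round 33 mm through hole (rim chamfered 3 mm), at the strap's top face. At the start it lies 9 to 13 mm sideways of the channel's hole, so a thin point lowered midway between the two hole centres enters both.
- drift: Tapered steel drift hanging point down by its collar in either rack hole. Origin on its axis at the collar's underside, z up. Above: collar 42 mm across, 12 mm high, then a smooth round domed head 28 mm across, top at 57 mm (grip it from any side). Below: shank 30 mm across for 26 mm, then a taper to an 8 mm point 80 mm down. 0.26 to 0.48 kg. Pushing it home takes about 10 to 25 N.
- drift_tip (a point): The drift's point, 80 mm below its origin on the axis.
- straight_pin: The wrong tool: straight steel pin hanging in the rack's other hole, 100 mm from the drift. Origin at its collar's underside, collar 42 mm across and 12 mm high as on the drift; shank 30 mm across, straight for its whole 80 mm, flat ended; its head is a low hexagon 30 mm across flats, top 38 mm above the origin.
- rack: Aluminium rack fixed to the bench: a bridge 190 x 70 mm, top 95 mm above the bench, sheet 6 mm thick, open at its long sides. Origin under its centre on the bench; x along its length, z up. Its two square 33 mm holes are at x = -50 mm and +50 mm; the collars rest on its top.
Mind the look-alikes: they are no part of the job. What is shaped like the drift but blue is not meant.

How it is judged:
On the way:
1. the drift's point is in the strap's hole, more than 5 mm below the strap's top face, while the two holes are still more than 5 mm out of line (z of drift_tip in the frame of strap_hole below -0.005 m and horizontal distance between drift_tip and strap_hole below 0.017 m and horizontal distance between strap_hole and channel_hole above 0.005 m), for 0.02 s.
At the end, for the whole second after the job is handed in: The strap's hole is within 5 mm of the channel's hole, and the drift stands in both, upright within 10 degrees, its collar's underside no more than 10 mm above the strap's top face and its axis within 10 mm of the channel's hole, at rest (horizontal distance between strap_hole and channel_hole below 0.005 m and horizontal distance between drift and channel_hole below 0.01 m and z of drift in the frame of strap_hole below 0.01 m and angle between drift's own z axis and vertical below 0.17 rad and linear speed of drift below 0.02 m/s); the robot touches nothing.
It fails at once if the straight pin is moved by more than 30 mm (distance of straight_pin from where it was at the start of the episode above 0.03 m).
It also fails if it takes over 48 s, if anything falls off the work surface, if the arm or the gripper's body presses on something with over 40 N, if the wrist force passes 120 N, or if a joint passes its speed limit or range.

ROBOT

A 6-joint arm with a two-finger parallel gripper is mounted at the origin on a cart in front of the work surface, level with it; the furniture and walls round the work are solid. World frame = base frame: x ahead of the robot, y to its left, z up, the work surface at z = 0. Lengths are in m, angles in rad, forces in N, time in s.
With the tool pointing down it reaches from about 0.35 to 0.875 m from the base axis. Payload 4.2 kg.
Tool frame: the origin (TCP) lies on the front face of the gripper's body, between the roots of the fingers; the fingertips stand 70 mm ahead of it and the grasp point (between the pads) lies ahead of it (r.tcp_to_grasp is the z of the grasp point in the tool frame, in m); z points along the fingers, y is the direction in which the jaws open and shut (so a half turn about z gives the same grasp; the last joint's range is limited). The gripper opens to 87 mm and grips with 3 to 60 N. Pads are 19 mm wide; open, the fingers measure 117 mm over their backs; the gripper's body (75 mm by 190 mm) begins 51 mm behind the grasp point.
Start: joints at [-0.854, 0.385, 0.008, 0, -1.194, -0.259], TCP at [0.276, -0.561, 0.292] pointing down, gripper open.
Joint ranges: [-3.14, 3.14], [-1.21, 2.06], [-1.07, 1.41], [-3.16, 2.05], [-2.99, -0.16], [-3.1, 3.1]. Speed limits (rad/s): [2.79, 2.79, 3.14, 3.14, 3.14, 3.14].

INTERFACE

Orientations are given as [roll, pitch, yaw] about the fixed x, y, z axes, in that order (R = Rz(yaw) Ry(pitch) Rx(roll)).
In Python, from station import r, camera, camera_model, ticket gives the robot as it stands. The module is installed in compiled form; this text tells all that it offers.
- The arm moves only by the tool jog_arm, never from a script. Its argument "commands" is a list of rows, each an object of numbers: "x", "y", "z": the shift along the tool's x, y, z in mm; "ax", "ay", "az": the turn, a rotation vector about the tool's x, y, z in degrees. In form: [{"x": .., "y": .., "z": .., "ax": .., "ay": .., "az": ..}, ...]. A call has 1 to 20 rows; each row shifts and turns the commanded pose from where the row before left it, along the tool's axes as they then stand; what a row does not reach is not made up. A row lasts 1/10 s, in which the tool goes at most 50 mm and 8.59 degrees, less where a joint would pass 70% of its speed; a pose out of reach is approached as far as the arm can. A call with a gripper value outside its range is refused whole. "jaw" is the opening, from -1 (shut) to 1 (fully open), set as the call begins (left out, the last holds). The fingers move at their own pace and stop on an object; the grip force is fixed at half the most. Time passes only in rows, so rows that do not move let the fingers close. It gives the time, the measured TCP pose, the force and the opening at its end, in the units of the state.
- r.observe(): the state, without advancing time (a new reading comes with each control period).
- camera(name): name is "scene" or "top"; returns the picture (420x560x3 uint8, red, green, blue); there is no depth.
- camera_model(name): a dict with "mtx" (3x3 intrinsics, pixels), "T" (4x4, takes a point from camera to world coordinates). Camera axes: x right, y up, looking along -z (the intrinsics and any distortion apply to the point x, -y, -z); pixel columns grow to the right and rows downward; lengths in m; the calibration is good to about 2 mm. A picture is of the moment at which its call begins. camera_model takes no time and is no camera call.
- ticket.job_done(): hands the job in, once; it reports no verdict.
The state is a dict: "clock": time; "qpos": joint angles; "qd": joint speeds; "tau": joint torques, N m; "ee_pos": TCP position; "orientation": TCP orientation; "contact_force": force on the tool from outside, world axes, zero at the start; "wrist_torque": the same for the moment, N m; "width": finger opening in m.
Only numpy, scipy, OpenCV 4.12 (cv2) and the standard library are available. Lean on these libraries where they do the work, as an engineer would, in place of code of your own. Each camera call takes 0.05 s, during which the arm holds its last target.

## Working session

There is one attempt and no reset: what is moved stays moved. The work goes in short steps, Python scripts to look and compute and a tool call to move; the robot and the scene stay as the last step left them, time stands still between calls to the robot, and variables do not carry over. Pictures are saved under pics/ and viewed, and the job is handed in when it is done.

Besides the shell and the picture viewer there is one more tool, called after ">>>" in YAML: its name, and indented under it one key for each argument. jog_arm: Moves the arm, as the interface text tells. Its arguments: {"type":"object","properties":{"commands":{"type":"array","items":{"type":"object","properties":{"x":{"type":"number"},"y":{"type":"number"},"z":{"type":"number"},"ax":{"type":"number"},"ay":{"type":"number"},"az":{"type":"number"}}}},"jaw":{"type":"number"}},"required":["commands"]}

```bash
mkdir -p pics; python3 - <<'E'
from station import r,camera,camera_model
import cv2
for n in("scene","top"):
    im=camera(n); cv2.imwrite(f"pics/{n}0.png",im[:,:,::-1])
    m=camera_model(n); print(n,m["mtx"].tolist(),m["T"].round(4).tolist(),m.keys())
s=r.observe();print(s,r.tcp_to_grasp)
E
```

```text
scene [[475.09306178417825, 0.0, 277.7537743346399], [0.0, 475.09306178417825, 206.24059027952867], [0.0, 0.0, 1.0]] [[0.883, 0.351, -0.3116, 0.3202], [-0.4692, 0.6782, -0.5656, -0.2382], [0.0128, 0.6456, 0.7635, 0.7511], [0.0, 0.0, 0.0, 1.0]] dict_keys(['mtx', 'T'])
top [[404.0646874023393, 0.0, 283.9008939516939], [0.0, 404.0646874023393, 211.17008640508558], [0.0, 0.0, 1.0]] [[0.0195, 0.9881, -0.1527, 0.4563], [-0.9994, 0.0151, -0.0299, 0.229], [-0.0272, 0.1532, 0.9878, 0.9278], [0.0, 0.0, 0.0, 1.0]] dict_keys(['mtx', 'T'])
{'clock': 0.1, 'qpos': array([-8.54419424e-01,  3.85503196e-01,  6.74977757e-03, -3.86056293e-04,
       -1.19398252e+00, -2.58624164e-01]), 'qd': array([ 0.00044155, -0.00155423,  0.00268739, -0.00020902, -0.001041  ,
        0.00053484]), 'tau': array([-7.09008655e-04, -3.91689134e+01,  1.87933069e+01,  4.23193708e+00,
        1.34294250e-02, -7.89773571e-05]), 'ee_pos': array([ 0.27606017, -0.56028802,  0.29125692]), 'orientation': array([ 3.13962578e+00, -1.49298025e-04, -2.68398217e+00]), 'contact_force': array([ 0.36341934, -0.53235807, -0.05267021]), 'wrist_torque': array([ 0.01254755, -0.01480325,  0.00288687]), 'width': 0.08688398973972392} 0.051
```

View pics/scene0.png

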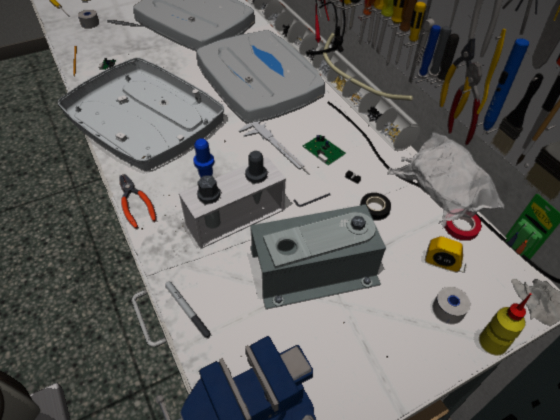

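View pics/top0.png

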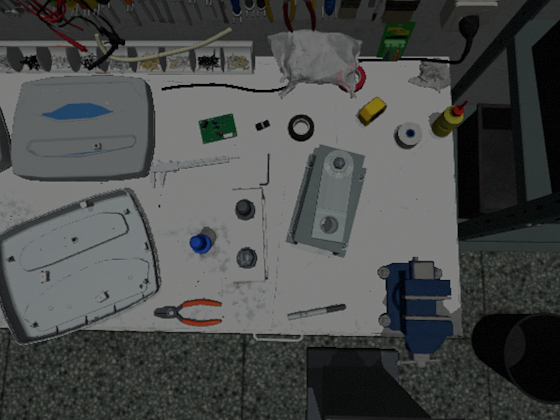

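Scene shows candidates: dark tool at (256,165), dark tool at (207,188), both in the rack, and a blue look-alike at (203,155). The top view shows the same three at (245,209), (246,258) and (201,243). I'll check these in close crops.

```bash
python3 - <<'E'
import cv2,numpy as np
a=cv2.imread("pics/scene0.png");b=cv2.imread("pics/top0.png")
def crop(i,x,y,w,h,s): 
    c=cv2.resize(i[y:y+h,x:x+w],None,fx=s,fy=s,interpolation=cv2.INTER_CUBIC); return np.clip(c*1.6,0,255).astype(np.uint8)
cv2.imwrite("pics/c1.png",np.hstack([crop(a,175,130,120,120,3.3),crop(b,185,180,100,120,3.3)]))
cv2.imwrite("pics/c2.png",np.hstack([crop(a,245,200,145,110,2.7),crop(b,280,140,100,110,2.7)]))
E
```

```text
(no output)
```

View pics/c1.png

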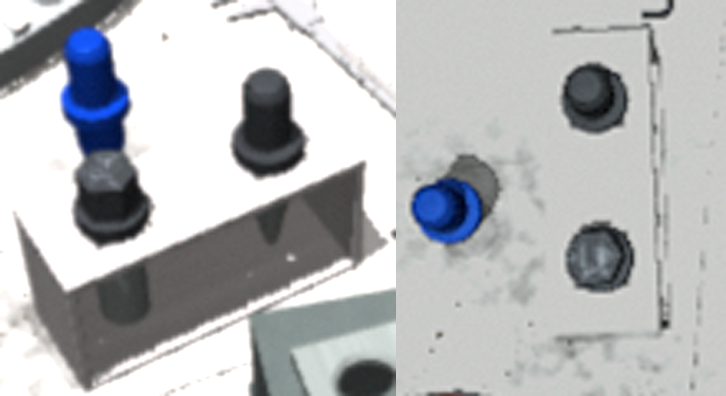

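View pics/c2.png

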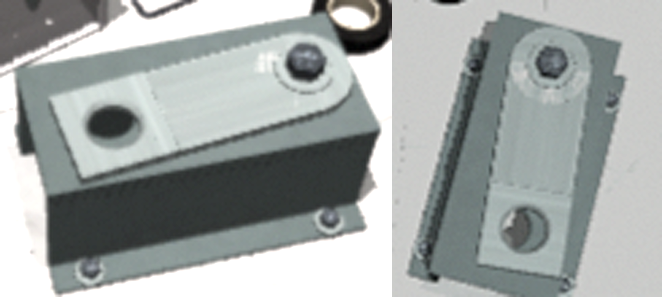

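The crops show a hexagonal low head with a straight shank at scene (207,188), which is the pin. The round domed head with a tapered point is at scene (256,165) / top (245,209), so that is the drift. Now I'll measure with enlarged views.

```bash
python3 - <<'E'
import cv2,numpy as np
a=cv2.imread("pics/scene0.png");b=cv2.imread("pics/top0.png")
def crop(i,x,y,w,h,s,name,g=1.6,st=10):
    c=cv2.resize(i[y:y+h,x:x+w],None,fx=s,fy=s,interpolation=cv2.INTER_CUBIC); c=np.clip(c*g,0,255).astype(np.uint8)
    for u in range((x+st-1)//st*st,x+w,st):
        cv2.line(c,(int((u-x+.5)*s),0),(int((u-x+.5)*s),5),(0,0,255),1); cv2.putText(c,str(u),(int((u-x+.5)*s)-10,16),0,.35,(0,0,255),1)
    for v in range((y+st-1)//st*st,y+h,st):
        cv2.line(c,(0,int((v-y+.5)*s)),(5,int((v-y+.5)*s)),(0,0,255),1); cv2.putText(c,str(v),(6,int((v-y+.5)*s)+4),0,.35,(0,0,255),1)
    cv2.imwrite(name,c)
crop(b,280,140,95,120,5,"pics/d1.png",1.8)
crop(a,240,200,150,110,5,"pics/d2.png",1.8)
crop(b,225,190,50,75,8,"pics/d3.png",2)
crop(a,175,140,120,110,5,"pics/d4.png",2)
E
```

```text
(no output)
```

View pics/d1.png

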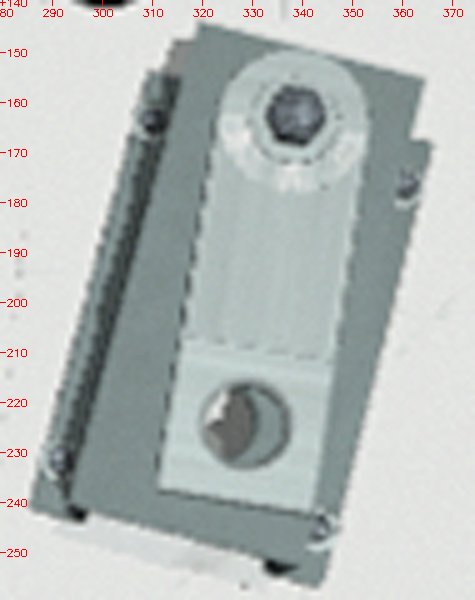

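View pics/d2.png

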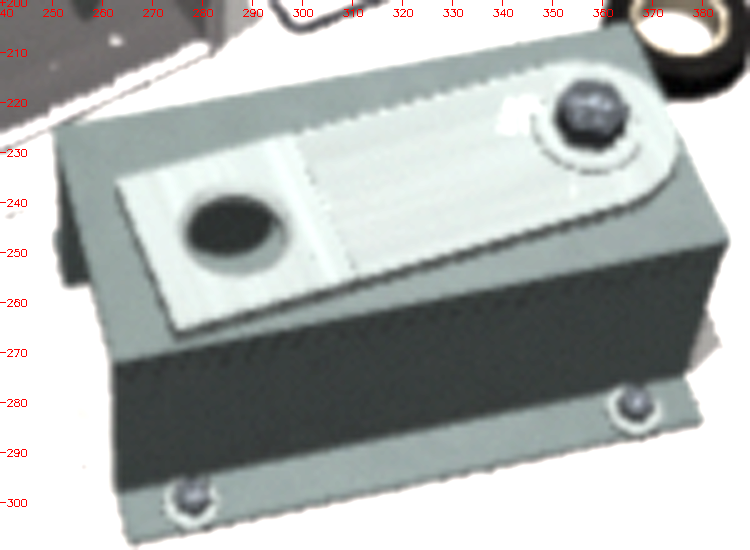

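View pics/d3.png

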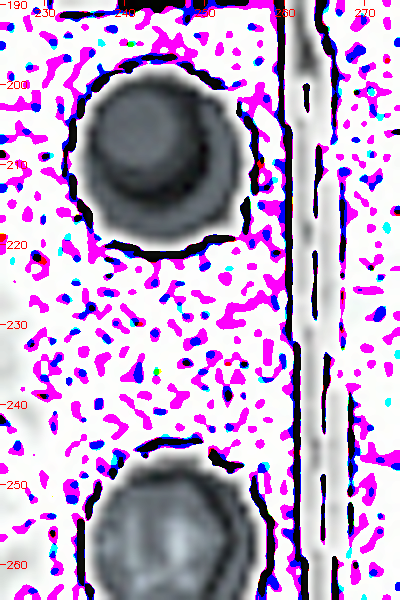

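View pics/d4.png

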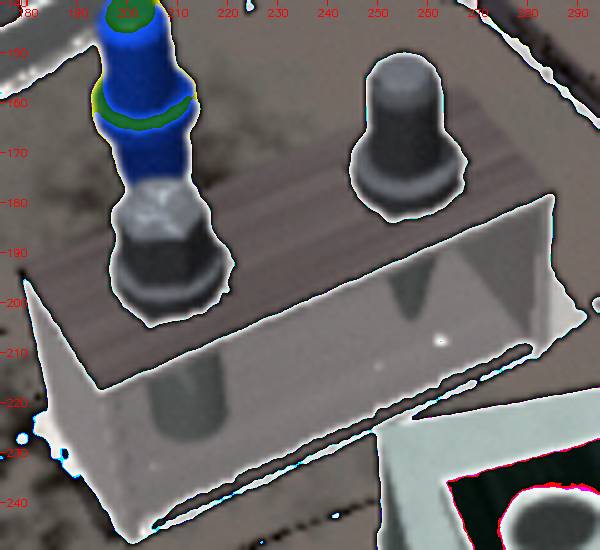

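```bash
cat > h.py <<'E'
import numpy as np
from station import camera_model
M={n:camera_model(n) for n in("scene","top")}
def ray(n,u,v):
    K,T=M[n]["mtx"],M[n]["T"]; d=np.linalg.inv(K)@[u,v,1]; d=T[:3,:3]@[d[0],-d[1],-d[2]]; return T[:3,3],d
def onz(n,p,z):
    o,d=ray(n,*p); return (o+d*(z-o[2])/d[2])
def proj(n,P):
    K,T=M[n]["mtx"],M[n]["T"]; c=T[:3,:3].T@(np.array(P)-T[:3,3]); q=K@[c[0],-c[1],-c[2]]; return q[:2]/q[2]
def tri(p1,p2):
    A=[];B=[]
    for n,p in(("scene",p1),("top",p2)):
        o,d=ray(n,*p);d/=np.linalg.norm(d);Q=np.eye(3)-np.outer(d,d);A.append(Q);B.append(Q@o)
    P=np.linalg.solve(sum(A),sum(B));return P,[np.linalg.norm(Q@P-b) for Q,b in zip(A,B)]
E
python3 - <<'E'
from h import *
np.set_printoptions(precision=4,suppress=True)
S=lambda p,z:onz("scene",p,z)[:2]
T=lambda p,z:onz("top",p,z)[:2]
sc=dict(nl=(251.5,225),fl=(365,205),fr=(385,248),nr=(262.5,271.5))
tc=dict(nl=(294,240.5),fl=(319,144.5),fr=(364,155.5))
for k in sc: print(k,S(sc[k],.092),T(tc[k],.092) if k in tc else "")
print("strap hole",S((286.7,246),.1),T((328.3,224.3),.1))
print("bolt",tri((357.5,222),(338.3,162.3)))
print("bolt z=.108?",S((357.5,222),.106),T((338.3,162.3),.106))
# strap corners
print("strap near L",S((263,236),.1),T((311,237.3),.1)," near R",S((275,266.5),.1),T((341.5,242),.1))
print("collar top z.107",S((256.6,172),.107),T((245,209),.107))
print("collar outline bottom/side top view; head top", S((254.5,155),.150),T((242.2,203.5),.150))
print("pin head",S((206.5,182),.133),T((245.5,258),.133))
E
```

```text
nl [0.528  0.2332] [0.5245 0.2322]
fl [0.7322 0.1794] [0.7313 0.1819]
fr [0.7074 0.0844] [0.708  0.0862]
nr [0.5019 0.1387] 
strap hole [0.5583 0.1602] [0.5584 0.1622]
bolt (array([0.6876, 0.1425, 0.1094]), [np.float64(5.8691713531908876e-05), np.float64(5.869171353184283e-05)])
bolt z=.108? [0.6896 0.1445] [0.6885 0.1421]
strap near L [0.5325 0.1971] [0.531  0.1974]  near R [0.522  0.1332] [0.5224 0.1352]
collar top z.107 [0.5874 0.3322] [0.5865 0.3342]
collar outline bottom/side top view; head top [0.5853 0.3345] [0.5906 0.3346]
pin head [0.4866 0.3277] [0.4851 0.3266]
```

```bash
python3 - <<'E'
from h import *
np.set_printoptions(precision=4,suppress=True)
print("blue head",tri((203,142),(198.5,240.5)))
print("vise jaw?",tri((262,343),(423,262)), onz("top",(423,262),.1))
print("drift head",tri((254.7,152.5),(242,204)))
print("chan hole R edge", onz("top",(331,224.5),.084), onz("top",(331,224.5),.092))
E
python3 - <<'E'
import cv2,numpy as np
b=cv2.imread("pics/top0.png");a=cv2.imread("pics/scene0.png")
c=np.clip(cv2.resize(b[208:242,310:350],None,fx=14,fy=14,interpolation=cv2.INTER_CUBIC).astype(float)*1.6,0,255)
cv2.imwrite("pics/e1.png",c)
E
```

```text
blue head (array([0.5176, 0.4189, 0.1417]), [np.float64(0.0004442545302075155), np.float64(0.00044425453020747785)])
vise jaw? (array([ 0.458 , -0.003 ,  0.1617]), [np.float64(0.025450898543338946), np.float64(0.025450898543338946)]) [ 0.4849 -0.0284  0.1   ]
drift head (array([0.5873, 0.3346, 0.1557]), [np.float64(0.0013120739068756724), np.float64(0.001312073906875569)])
chan hole R edge [0.56   0.1552 0.084 ] [0.559  0.1559 0.092 ][ WARN:0@0.089] global loadsave.cpp:1063 imwrite_ Unsupported depth image for selected encoder is fallbacked to CV_8U.
```

View pics/e1.png

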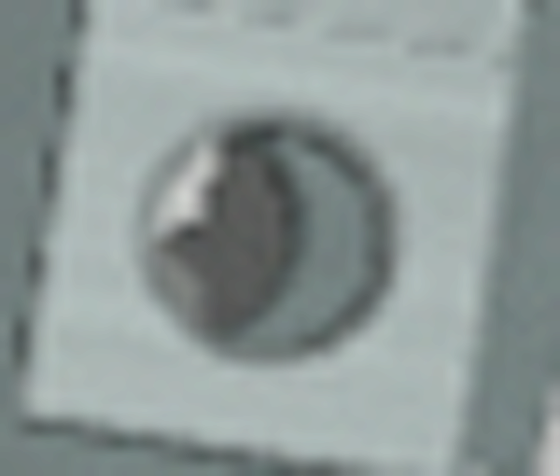

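Estimates in metres:
- Drift axis: (0.587, 0.334)
- Strap hole: (0.558, 0.161)
- Channel hole: (0.562, 0.173), with corners, bolt and visible rim agreeing
- Midpoint: (0.560, 0.167)

First I'll travel high, turning to a square yaw.

>>> jog_arm:
  commands:
    - {"z": -25,"az": 6.55}
    - {"z": -25,"az": 6.55}
    - {"z": -25,"az": 6.55}
    - {"z": -25,"az": 6.55}
    - {"x": -15,"y": 44}
    - {"x": -15,"y": 44}
    - {"x": -15,"y": 44}
    - {"x": -15,"y": 44}
    - {"x": -15,"y": 44}
    - {"x": -15,"y": 44}
    - {"x": -15,"y": 44}
    - {"x": -15,"y": 44}
    - {"x": -15,"y": 44}
    - {"x": -15,"y": 44}
    - {"x": -15,"y": 44}
    - {"x": -15,"y": 44}
    - {}
    - {}
  jaw: 1

```text
invalid input at $.commands[0]: expected keys x, y, z, ax, ay, az
```

>>> jog_arm:
  commands:
    - {"x": 0,"y": 0,"z": -25,"ax": 0,"ay": 0,"az": 6.55}
    - {"x": 0,"y": 0,"z": -25,"ax": 0,"ay": 0,"az": 6.55}
    - {"x": 0,"y": 0,"z": -25,"ax": 0,"ay": 0,"az": 6.55}
    - {"x": 0,"y": 0,"z": -25,"ax": 0,"ay": 0,"az": 6.55}
    - {"x": -15,"y": 44,"z": 0,"ax": 0,"ay": 0,"az": 0}
    - {"x": -15,"y": 44,"z": 0,"ax": 0,"ay": 0,"az": 0}
    - {"x": -15,"y": 44,"z": 0,"ax": 0,"ay": 0,"az": 0}
    - {"x": -15,"y": 44,"z": 0,"ax": 0,"ay": 0,"az": 0}
    - {"x": -15,"y": 44,"z": 0,"ax": 0,"ay": 0,"az": 0}
    - {"x": -15,"y": 44,"z": 0,"ax": 0,"ay": 0,"az": 0}
    - {"x": -15,"y": 44,"z": 0,"ax": 0,"ay": 0,"az": 0}
    - {"x": -15,"y": 44,"z": 0,"ax": 0,"ay": 0,"az": 0}
    - {"x": -15,"y": 44,"z": 0,"ax": 0,"ay": 0,"az": 0}
    - {"x": -15,"y": 44,"z": 0,"ax": 0,"ay": 0,"az": 0}
    - {"x": -15,"y": 44,"z": 0,"ax": 0,"ay": 0,"az": 0}
    - {"x": -15,"y": 44,"z": 0,"ax": 0,"ay": 0,"az": 0}
    - {"x": 0,"y": 0,"z": 0,"ax": 0,"ay": 0,"az": 0}
    - {"x": 0,"y": 0,"z": 0,"ax": 0,"ay": 0,"az": 0}
  jaw: 1

```text
clock: 1.9
ee_pos: [0.4559, -0.0316, 0.3917]
orientation: [-3.141, -0.001, -3.139]
contact_force: [-0.3, 0.1, -0.6]
width: 0.0873
```

>>> jog_arm:
  commands:
    - {"x": -16.4,"y": 45.7,"z": 0,"ax": 0,"ay": 0,"az": 0}
    - {"x": -16.4,"y": 45.7,"z": 0,"ax": 0,"ay": 0,"az": 0}
    - {"x": -16.4,"y": 45.7,"z": 0,"ax": 0,"ay": 0,"az": 0}
    - {"x": -16.4,"y": 45.7,"z": 0,"ax": 0,"ay": 0,"az": 0}
    - {"x": -16.4,"y": 45.7,"z": 0,"ax": 0,"ay": 0,"az": 0}
    - {"x": -16.4,"y": 45.7,"z": 0,"ax": 0,"ay": 0,"az": 0}
    - {"x": -16.4,"y": 45.7,"z": 0,"ax": 0,"ay": 0,"az": 0}
    - {"x": -16.4,"y": 45.7,"z": 0,"ax": 0,"ay": 0,"az": 0}
    - {"x": 0,"y": 0,"z": 40,"ax": 0,"ay": 0,"az": 0}
    - {"x": 0,"y": 0,"z": 40,"ax": 0,"ay": 0,"az": 0}
    - {"x": 0,"y": 0,"z": 40,"ax": 0,"ay": 0,"az": 0}
    - {"x": 0,"y": 0,"z": 0,"ax": 0,"ay": 0,"az": 0}
    - {"x": 0,"y": 0,"z": 0,"ax": 0,"ay": 0,"az": 0}
    - {"x": 0,"y": 0,"z": 0,"ax": 0,"ay": 0,"az": 0}
  jaw: 1

```text
clock: 3.3
ee_pos: [0.5885, 0.333, 0.2756]
orientation: [3.139, 0.005, 3.141]
contact_force: [0.2, 0.4, 0.3]
width: 0.087
```

```bash
cat > pic.py <<'E'
import sys,cv2,numpy as np
from station import camera
# name file x y w h s gain
n,f=sys.argv[1:3]; x,y,w,h=map(int,sys.argv[3:7]); s=float(sys.argv[7]); g=float(sys.argv[8])
im=camera(n)[:,:,::-1]; cv2.imwrite(f"pics/full_{f}.png",im)
c=cv2.resize(im[y:y+h,x:x+w],None,fx=s,fy=s,interpolation=cv2.INTER_CUBIC).astype(float)
c=np.clip(c*g,0,255).astype(np.uint8)
for u in range((x+9)//10*10,x+w,10): cv2.putText(c,str(u),(int((u-x+.5)*s)-10,12),0,.35,(0,0,255),1);cv2.line(c,(int((u-x+.5)*s),0),(int((u-x+.5)*s),3),(0,0,255),1)
for v in range((y+9)//10*10,y+h,10): cv2.putText(c,str(v),(4,int((v-y+.5)*s)+4),0,.35,(0,0,255),1)
cv2.imwrite(f"pics/{f}.png",c)
E
python3 pic.py scene f1 170 80 160 120 4.5 1.3
```

```text
(no output)
```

View pics/f1.png

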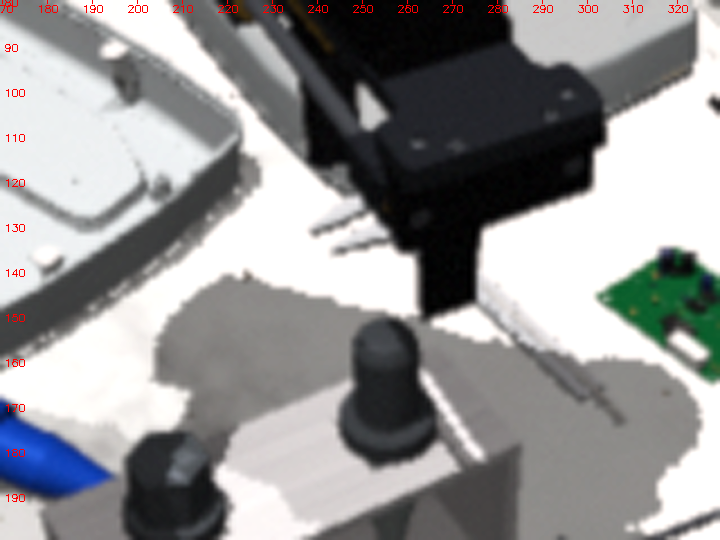

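The scene crop shows the gripper above the drift (256,165). However, the blue look-alike now lies on its side near (180,180), so I'll look at the whole picture.

View pics/full_f1.png

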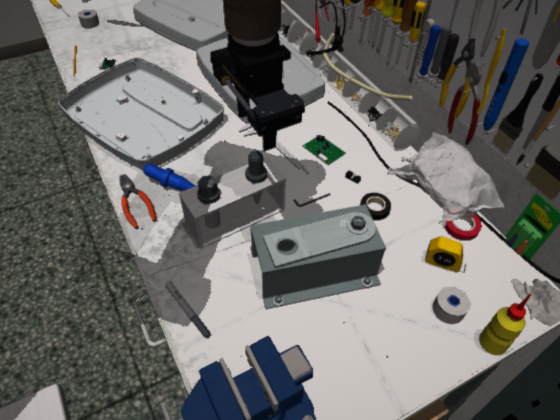

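The blue item toppled on its own and lies at (168,178), clear of the grasp. Next I'll descend to the drift.

>>> jog_arm:
  commands:
    - {"x": 0.5,"y": 0.5,"z": 25,"ax": 0,"ay": 0,"az": 0}
    - {"x": 0.5,"y": 0,"z": 25,"ax": 0,"ay": 0,"az": 0}
    - {"x": 0,"y": 0,"z": 20,"ax": 0,"ay": 0,"az": 0}
    - {"x": 0,"y": 0,"z": 15,"ax": 0,"ay": 0,"az": 0}
    - {"x": 0,"y": 0,"z": 5,"ax": 0,"ay": 0,"az": 0}
    - {"x": 0,"y": 0,"z": 0,"ax": 0,"ay": 0,"az": 0}
    - {"x": 0,"y": 0,"z": 0,"ax": 0,"ay": 0,"az": 0}
    - {"x": 0,"y": 0,"z": 0,"ax": 0,"ay": 0,"az": 0}
  jaw: 1

```text
clock: 4.15
ee_pos: [0.5866, 0.334, 0.184]
orientation: [3.14, 0.002, -3.141]
contact_force: [-0.3, 0.3, -0.3]
width: 0.0868
```

```bash
python3 pic.py scene f2 180 110 140 110 5 1.6;python3 pic.py top f2t 190 150 120 120 4 1.3
```

```text
(no output)
```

View pics/f2.png

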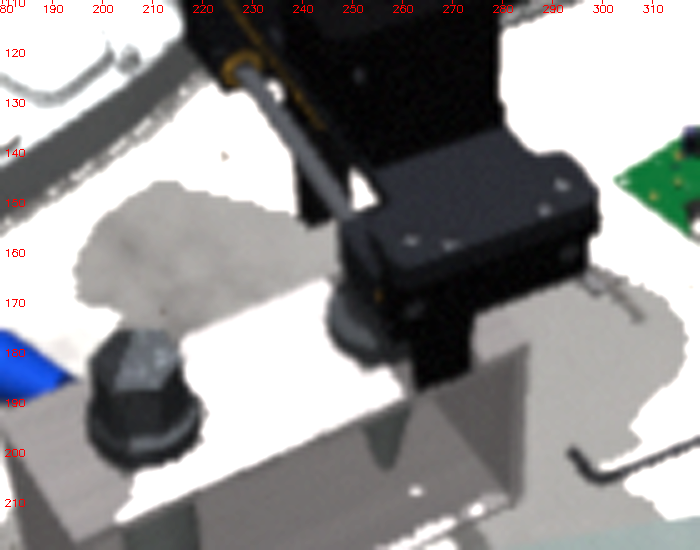

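The gripper straddles the drift; its collar is visible at (253,172) and the near finger at (267,180). I'll close and then lift slightly.

>>> jog_arm:
  commands:
    - {"x": 0,"y": 0,"z": 2,"ax": 0,"ay": 0,"az": 0}
    - {"x": 0,"y": 0,"z": 0,"ax": 0,"ay": 0,"az": 0}
    - {"x": 0,"y": 0,"z": 0,"ax": 0,"ay": 0,"az": 0}
    - {"x": 0,"y": 0,"z": 0,"ax": 0,"ay": 0,"az": 0}
    - {"x": 0,"y": 0,"z": 0,"ax": 0,"ay": 0,"az": 0}
    - {"x": 0,"y": 0,"z": 0,"ax": 0,"ay": 0,"az": 0}
    - {"x": 0,"y": 0,"z": 0,"ax": 0,"ay": 0,"az": 0}
    - {"x": 0,"y": 0,"z": 0,"ax": 0,"ay": 0,"az": 0}
    - {"x": 0,"y": 0,"z": 0,"ax": 0,"ay": 0,"az": 0}
    - {"x": 0,"y": 0,"z": 0,"ax": 0,"ay": 0,"az": 0}
  jaw: -1

```text
clock: 5.25
ee_pos: [0.5861, 0.3339, 0.1803]
orientation: [3.141, 0.0, -3.141]
contact_force: [0.3, 0.3, 0.0]
width: 0.0273
```

Gripped at 27 mm, which matches the head. I'll lift straight up.

>>> jog_arm:
  commands:
    - {"x": 0,"y": 0,"z": -10,"ax": 0,"ay": 0,"az": 0}
    - {"x": 0,"y": 0,"z": -15,"ax": 0,"ay": 0,"az": 0}
    - {"x": 0,"y": 0,"z": -20,"ax": 0,"ay": 0,"az": 0}
    - {"x": 0,"y": 0,"z": -25,"ax": 0,"ay": 0,"az": 0}
    - {"x": 0,"y": 0,"z": -25,"ax": 0,"ay": 0,"az": 0}
    - {"x": 0,"y": 0,"z": -20,"ax": 0,"ay": 0,"az": 0}
    - {"x": 0,"y": 0,"z": -15,"ax": 0,"ay": 0,"az": 0}
    - {"x": 0,"y": 0,"z": 0,"ax": 0,"ay": 0,"az": 0}
    - {"x": 0,"y": 0,"z": 0,"ax": 0,"ay": 0,"az": 0}
    - {"x": 0,"y": 0,"z": 0,"ax": 0,"ay": 0,"az": 0}
  jaw: -1

```text
clock: 6.25
ee_pos: [0.5852, 0.3332, 0.3082]
orientation: [-3.14, -0.004, -3.141]
contact_force: [-0.1, -0.2, -4.6]
width: 0.0275
```

```bash
python3 pic.py scene f3 180 60 150 130 5 1.6
```

```text
(no output)
```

View pics/f3.png

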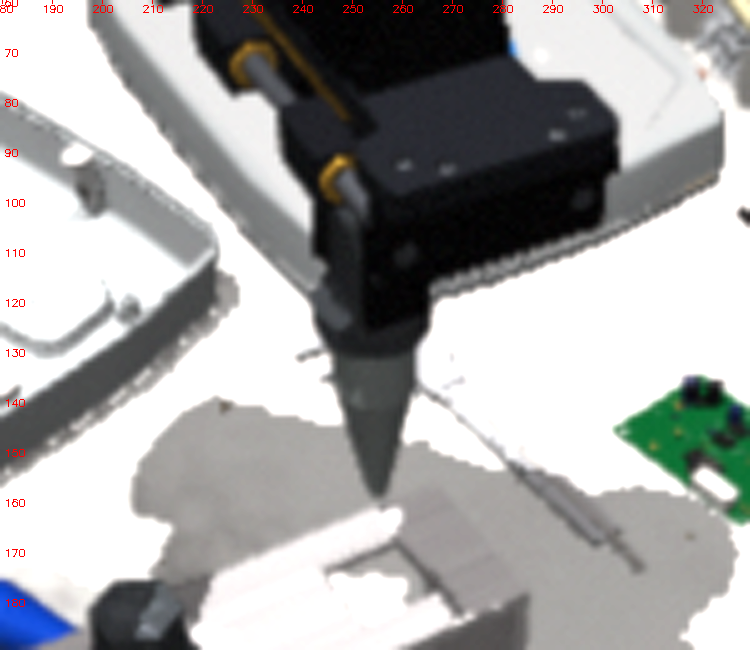

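The drift hangs point down from the jaws, tip at (255,159). The pin is untouched at (198,182). Next is the tip offset from the TCP.

```bash
python3 - <<'E'
from h import *
np.set_printoptions(precision=4,suppress=True)
for u in ((254.7,158.8),): print(onz("scene",u,.143), onz("scene",u,.140))
P=np.array([.5852,.3332]);
for d in((0,0),(.002,0),(0,.002)):
    print(d,proj("scene",[P[0]+d[0],P[1]+d[1],.143]),proj("scene",[P[0]+d[0],P[1]+d[1],.223]),proj("scene",[P[0]+d[0],P[1]+d[1],.197]))
E
```

```text
[0.5843 0.3321 0.143 ] [0.5856 0.3349 0.14  ]
(0, 0) [254.8649 158.2536] [253.7386 124.2966] [254.1229 135.8816]
(0.002, 0) [255.8449 157.9049] [254.7935 123.9477] [255.1522 135.5324]
(0, 0.002) [254.3829 157.5762] [253.2219 123.6156] [253.6179 135.2011]
```

>>> jog_arm:
  commands:
    - {"x": 2,"y": -13,"z": 0,"ax": 0,"ay": 0,"az": 0}
    - {"x": 4,"y": -25,"z": 0,"ax": 0,"ay": 0,"az": 0}
    - {"x": 5,"y": -35,"z": 0,"ax": 0,"ay": 0,"az": 0}
    - {"x": 5,"y": -35,"z": 0,"ax": 0,"ay": 0,"az": 0}
    - {"x": 5,"y": -30,"z": 0,"ax": 0,"ay": 0,"az": 0}
    - {"x": 4,"y": -20,"z": 0,"ax": 0,"ay": 0,"az": 0}
    - {"x": 0,"y": -8,"z": 0,"ax": 0,"ay": 0,"az": 0}
    - {"x": 0,"y": 0,"z": 10,"ax": 0,"ay": 0,"az": 0}
    - {"x": 0,"y": 0,"z": 10,"ax": 0,"ay": 0,"az": 0}
    - {"x": 0,"y": 0,"z": 8,"ax": 0,"ay": 0,"az": 0}
    - {"x": 0,"y": 0,"z": 0,"ax": 0,"ay": 0,"az": 0}
    - {"x": 0,"y": 0,"z": 0,"ax": 0,"ay": 0,"az": 0}
    - {"x": 0,"y": 0,"z": 0,"ax": 0,"ay": 0,"az": 0}
  jaw: -1

```text
clock: 7.6
ee_pos: [0.5614, 0.1682, 0.2825]
orientation: [3.142, 0.001, -3.14]
contact_force: [0.3, 0.2, -5.0]
width: 0.027
```

```bash
python3 pic.py scene g1 230 170 160 110 4.9 1.6; python3 pic.py top g1t 270 130 110 120 4.9 1.6
```

```text
(no output)
```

View pics/g1.png

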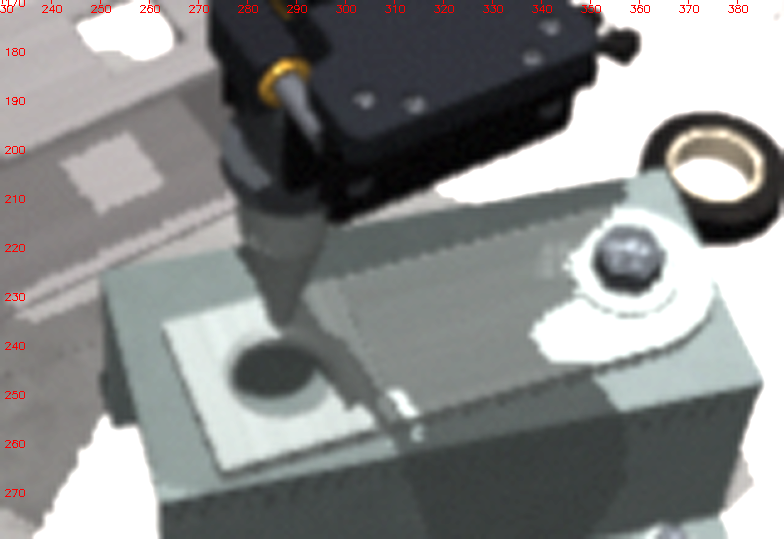

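View pics/g1t.png

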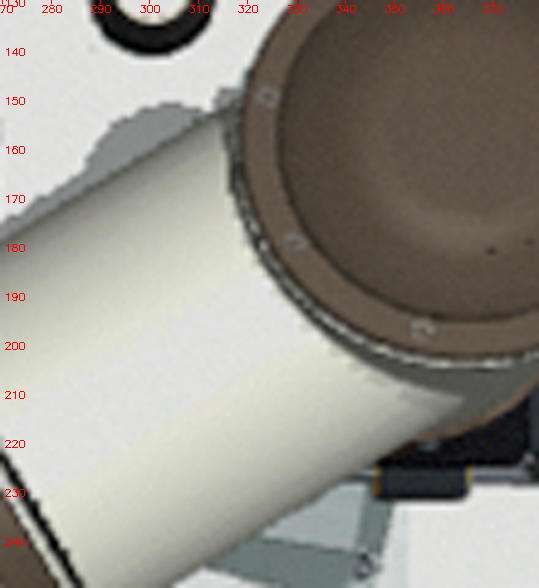

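Tip is at scene (288,235), above the hole rim centred at (286,245). The top view is blocked by the arm. I'll compare tip and hole in the same camera.

```bash
python3 - <<'E'
from h import *
np.set_printoptions(precision=4,suppress=True)
print(onz("scene",(287.5,235),.1175),onz("scene",(287,234.5),.1175)); print("pred",proj("scene",[.5614,.1682,.1175]))
print("mid aim",proj("scene",[.560,.167,.1175]),"shole",proj("scene",[.5584,.1612,.1]),"chole",proj("scene",[.562,.173,.092]))
E
```

```text
[0.5639 0.1685 0.1175] [0.5636 0.1697 0.1175]
pred [286.2802 235.6564]
mid aim [285.8862 236.4853] shole [286.4346 245.5335] chole [284.8449 242.458 ]
```

>>> jog_arm:
  commands:
    - {"x": 1.5,"y": -1,"z": 0,"ax": 0,"ay": 0,"az": 0}
    - {"x": 0.5,"y": 0,"z": 4,"ax": 0,"ay": 0,"az": 0}
    - {"x": 0,"y": 0,"z": 5,"ax": 0,"ay": 0,"az": 0}
    - {"x": 0,"y": 0,"z": 5,"ax": 0,"ay": 0,"az": 0}
    - {"x": 0,"y": 0,"z": 5,"ax": 0,"ay": 0,"az": 0}
    - {"x": 0,"y": 0,"z": 5,"ax": 0,"ay": 0,"az": 0}
    - {"x": 0,"y": 0,"z": 0,"ax": 0,"ay": 0,"az": 0}
    - {"x": 0,"y": 0,"z": 0,"ax": 0,"ay": 0,"az": 0}
    - {"x": 0,"y": 0,"z": 0,"ax": 0,"ay": 0,"az": 0}
  jaw: -1

```text
clock: 8.6
ee_pos: [0.5593, 0.1667, 0.2585]
orientation: [3.141, 0.001, -3.141]
contact_force: [-0.5, -0.6, -4.8]
width: 0.0268
```

```bash
python3 pic.py scene g2 230 170 160 110 4.9 1.6
```

```text
(no output)
```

View pics/g2.png

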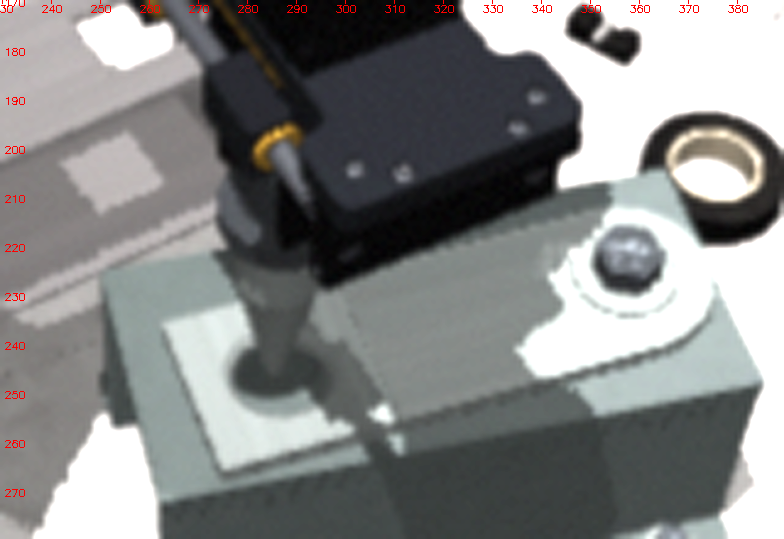

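The point is in the strap hole at about (285,246), with no contact force yet. I'll continue down.

>>> jog_arm:
  commands:
    - {"x": 0,"y": 0,"z": 4,"ax": 0,"ay": 0,"az": 0}
    - {"x": 0,"y": 0,"z": 4,"ax": 0,"ay": 0,"az": 0}
    - {"x": 0,"y": 0,"z": 4,"ax": 0,"ay": 0,"az": 0}
    - {"x": 0,"y": 0,"z": 4,"ax": 0,"ay": 0,"az": 0}
    - {"x": 0,"y": 0,"z": 4,"ax": 0,"ay": 0,"az": 0}
    - {"x": 0,"y": 0,"z": 0,"ax": 0,"ay": 0,"az": 0}
    - {"x": 0,"y": 0,"z": 0,"ax": 0,"ay": 0,"az": 0}
  jaw: -1

```text
clock: 9.35
ee_pos: [0.5591, 0.1666, 0.2382]
orientation: [-3.141, -0.0, -3.141]
contact_force: [0.1, -0.4, -5.5]
width: 0.0276
```

>>> jog_arm:
  commands:
    - {"x": 0,"y": 0,"z": 3,"ax": 0,"ay": 0,"az": 0}
    - {"x": 0,"y": 0,"z": 3,"ax": 0,"ay": 0,"az": 0}
    - {"x": 0,"y": 0.4,"z": 3,"ax": 0,"ay": 0,"az": 0}
    - {"x": 0,"y": 0.5,"z": 3,"ax": 0,"ay": 0,"az": 0}
    - {"x": 0,"y": 0,"z": 0,"ax": 0,"ay": 0,"az": 0}
    - {"x": 0,"y": 0,"z": 0,"ax": 0,"ay": 0,"az": 0}
  jaw: -1

```text
clock: 9.95
ee_pos: [0.5588, 0.1669, 0.226]
orientation: [-3.14, -0.001, -3.141]
contact_force: [0.0, -3.3, -4.6]
width: 0.027
```

>>> jog_arm:
  commands:
    - {"x": -0.3,"y": 0.6,"z": 3,"ax": 0,"ay": 0,"az": 0}
    - {"x": -0.3,"y": 0.6,"z": 3,"ax": 0,"ay": 0,"az": 0}
    - {"x": -0.3,"y": 0.6,"z": 3,"ax": 0,"ay": 0,"az": 0}
    - {"x": 0,"y": 0,"z": 0,"ax": 0,"ay": 0,"az": 0}
    - {"x": 0,"y": 0,"z": 0,"ax": 0,"ay": 0,"az": 0}
  jaw: -1

```text
clock: 10.45
ee_pos: [0.5598, 0.1692, 0.2166]
orientation: [-3.141, -0.001, -3.141]
contact_force: [-0.2, -4.0, -3.9]
width: 0.0269
```

>>> jog_arm:
  commands:
    - {"x": -0.3,"y": 0.6,"z": 3,"ax": 0,"ay": 0,"az": 0}
    - {"x": -0.3,"y": 0.6,"z": 3,"ax": 0,"ay": 0,"az": 0}
    - {"x": -0.3,"y": 0.6,"z": 3,"ax": 0,"ay": 0,"az": 0}
    - {"x": 0,"y": 0,"z": 0,"ax": 0,"ay": 0,"az": 0}
    - {"x": 0,"y": 0,"z": 0,"ax": 0,"ay": 0,"az": 0}
  jaw: -1

```text
clock: 10.95
ee_pos: [0.5606, 0.1712, 0.2073]
orientation: [-3.142, -0.001, -3.141]
contact_force: [-0.6, -3.3, -5.4]
width: 0.0272
```

>>> jog_arm:
  commands:
    - {"x": -0.2,"y": 0.5,"z": 2.5,"ax": 0,"ay": 0,"az": 0}
    - {"x": -0.2,"y": 0.5,"z": 2.5,"ax": 0,"ay": 0,"az": 0}
    - {"x": -0.2,"y": 0.5,"z": 2.5,"ax": 0,"ay": 0,"az": 0}
    - {"x": 0,"y": 0,"z": 0,"ax": 0,"ay": 0,"az": 0}
    - {"x": 0,"y": 0,"z": 0,"ax": 0,"ay": 0,"az": 0}
  jaw: -1

```text
clock: 11.45
ee_pos: [0.5612, 0.1726, 0.2002]
orientation: [-3.142, -0.001, -3.141]
contact_force: [-1.3, -3.2, -5.9]
width: 0.0274
```

>>> jog_arm:
  commands:
    - {"x": 0,"y": 0.3,"z": 2,"ax": 0,"ay": 0,"az": 0}
    - {"x": 0,"y": 0,"z": 2,"ax": 0,"ay": 0,"az": 0}
    - {"x": 0,"y": 0,"z": 2,"ax": 0,"ay": 0,"az": 0}
    - {"x": 0,"y": 0,"z": 0,"ax": 0,"ay": 0,"az": 0}
    - {"x": 0,"y": 0,"z": 0,"ax": 0,"ay": 0,"az": 0}
  jaw: -1

```text
clock: 11.95
ee_pos: [0.5614, 0.1729, 0.1944]
orientation: [3.142, -0.0, -3.141]
contact_force: [-2.0, -4.2, -4.3]
width: 0.027
```

```bash
python3 pic.py scene g3 230 170 160 110 4.9 1.6
```

```text
(no output)
```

View pics/g3.png

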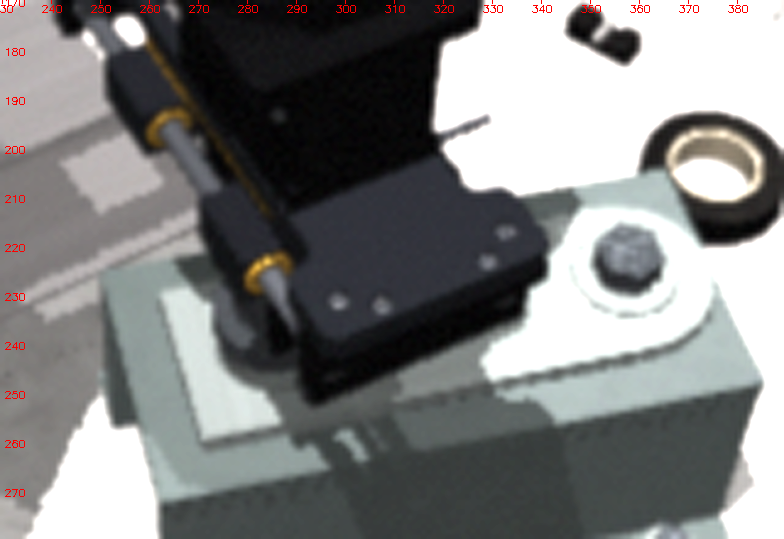

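The strap has swung parallel to the channel (near corners at about (262,229) and (271,260)), and the collar is just above it. I'll go the rest of the way down.

>>> jog_arm:
  commands:
    - {"x": 0,"y": 0,"z": 2,"ax": 0,"ay": 0,"az": 0}
    - {"x": 0,"y": 0,"z": 2,"ax": 0,"ay": 0,"az": 0}
    - {"x": 0,"y": 0,"z": 2,"ax": 0,"ay": 0,"az": 0}
    - {"x": 0,"y": 0,"z": 1.5,"ax": 0,"ay": 0,"az": 0}
    - {"x": 0,"y": 0,"z": 0,"ax": 0,"ay": 0,"az": 0}
    - {"x": 0,"y": 0,"z": 0,"ax": 0,"ay": 0,"az": 0}
  jaw: -1

```text
clock: 12.6
ee_pos: [0.5614, 0.1729, 0.1869]
orientation: [-3.142, -0.0, -3.141]
contact_force: [-1.4, -3.2, -4.2]
width: 0.0273
```

>>> jog_arm:
  commands:
    - {"x": 0,"y": 0,"z": 1,"ax": 0,"ay": 0,"az": 0}
    - {"x": 0,"y": 0,"z": 1,"ax": 0,"ay": 0,"az": 0}
    - {"x": 0,"y": 0,"z": 0,"ax": 0,"ay": 0,"az": 0}
    - {"x": 0,"y": 0,"z": 0,"ax": 0,"ay": 0,"az": 0}
  jaw: -1

```text
clock: 13.0
ee_pos: [0.5614, 0.1729, 0.1853]
orientation: [-3.142, -0.0, -3.141]
contact_force: [-3.4, -4.1, -3.2]
width: 0.0272
```

>>> jog_arm:
  commands:
    - {"x": 0,"y": 0,"z": 0.7,"ax": 0,"ay": 0,"az": 0}
    - {"x": 0,"y": 0,"z": 0,"ax": 0,"ay": 0,"az": 0}
    - {"x": 0,"y": 0,"z": 0,"ax": 0,"ay": 0,"az": 0}
  jaw: -1

```text
clock: 13.3
ee_pos: [0.5614, 0.173, 0.1852]
orientation: [3.141, 0.0, -3.141]
contact_force: [-4.3, -2.8, 0.5]
width: 0.0272
```

>>> jog_arm:
  commands:
    - {"x": 0,"y": 0,"z": 0,"ax": 0,"ay": 0,"az": 0}
    - {"x": 0,"y": 0,"z": 0,"ax": 0,"ay": 0,"az": 0}
    - {"x": 0,"y": 0,"z": 0,"ax": 0,"ay": 0,"az": 0}
    - {"x": 0,"y": 0,"z": 0,"ax": 0,"ay": 0,"az": 0}
    - {"x": 0,"y": 0,"z": 0,"ax": 0,"ay": 0,"az": 0}
    - {"x": 0,"y": 0,"z": 0,"ax": 0,"ay": 0,"az": 0}
    - {"x": 0,"y": 0,"z": 0,"ax": 0,"ay": 0,"az": 0}
    - {"x": 0,"y": 0,"z": 0,"ax": 0,"ay": 0,"az": 0}
  jaw: 1

```text
clock: 14.1
ee_pos: [0.5615, 0.1729, 0.1845]
orientation: [3.142, 0.0, -3.141]
contact_force: [0.1, -0.2, 0.2]
width: 0.0825
```

The collar is seated: vertical force rose by 5 N while z stayed put. The jaws are open with no contact. Now I'll withdraw upward and clear the views.

>>> jog_arm:
  commands:
    - {"x": 0,"y": 0,"z": -10,"ax": 0,"ay": 0,"az": 0}
    - {"x": 0,"y": 0,"z": -20,"ax": 0,"ay": 0,"az": 0}
    - {"x": 0,"y": 0,"z": -30,"ax": 0,"ay": 0,"az": 0}
    - {"x": 0,"y": 0,"z": -40,"ax": 0,"ay": 0,"az": 0}
    - {"x": 0,"y": 0,"z": -40,"ax": 0,"ay": 0,"az": 0}
    - {"x": 0,"y": 0,"z": -40,"ax": 0,"ay": 0,"az": 0}
    - {"x": 10,"y": -40,"z": 0,"ax": 0,"ay": 0,"az": 0}
    - {"x": 10,"y": -40,"z": 0,"ax": 0,"ay": 0,"az": 0}
    - {"x": 10,"y": -40,"z": 0,"ax": 0,"ay": 0,"az": 0}
    - {"x": 10,"y": -40,"z": 0,"ax": 0,"ay": 0,"az": 0}
    - {"x": 10,"y": -40,"z": 0,"ax": 0,"ay": 0,"az": 0}
    - {"x": 10,"y": -40,"z": 0,"ax": 0,"ay": 0,"az": 0}
    - {"x": 10,"y": -40,"z": 0,"ax": 0,"ay": 0,"az": 0}
    - {"x": 10,"y": -40,"z": 0,"ax": 0,"ay": 0,"az": 0}
    - {"x": 0,"y": 0,"z": 0,"ax": 0,"ay": 0,"az": 0}
    - {"x": 0,"y": 0,"z": 0,"ax": 0,"ay": 0,"az": 0}
    - {"x": 0,"y": 0,"z": 0,"ax": 0,"ay": 0,"az": 0}
    - {"x": 0,"y": 0,"z": 0,"ax": 0,"ay": 0,"az": 0}
  jaw: 1

```text
clock: 15.9
ee_pos: [0.482, -0.1461, 0.3647]
orientation: [3.141, 0.0, -3.139]
contact_force: [-0.1, 0.1, 0.3]
width: 0.0869
```

```bash
python3 pic.py scene h1 180 140 220 170 3.5 1.6;python3 pic.py top h2 220 130 160 140 4.2 1.6
```

```text
(no output)
```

View pics/h1.png

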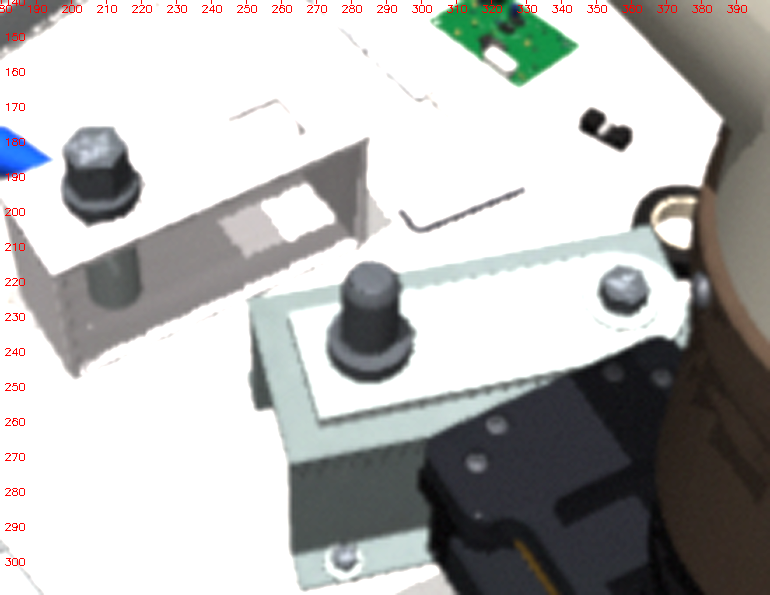

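View pics/h2.png

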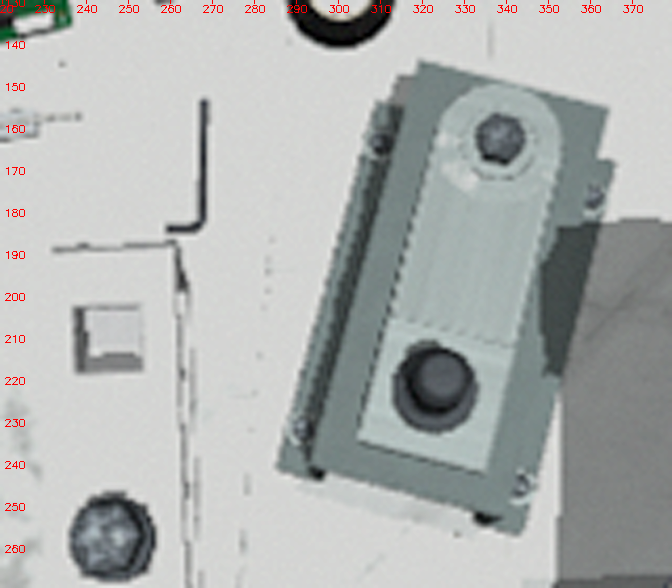

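The drift stands upright at scene (285,235) / top (322,221), its collar on the strap. The strap is parallel to the channel, and the pin is still in the rack at scene (208,190). I'll do one numeric check and then hand in.

```bash
python3 - <<'E'
from h import *
from station import ticket,r
print("collar",onz("scene",(285.3,238.5),.109).round(4),onz("top",(322.7,221.3),.107).round(4),"channel hole est .562 .173")
print("head",tri((285,219),(324,219))[0].round(4), "strap cornerL",onz("top",(305,234.5),.1).round(4),onz("top",(335.5,241.5),.1).round(4))
print(r.observe()["clock"],ticket.job_done())
E
```

```text
collar [0.5603 0.1692 0.109 ] [0.5635 0.1741 0.107 ] channel hole est .562 .173
head [0.5617 0.1749 0.1542] strap cornerL [0.5365 0.2098 0.1   ] [0.5232 0.1474 0.1   ]
the job is handed in; nothing more can be done
16.0 None
```

I took the tapered drift from the rack, put its point in at the midpoint of the two holes and led it down to the channel hole. The strap swung into line, and the collar seated on it. I then let go, backed off and handed the job in at 16.0 s.

- **Position:** The drift stands upright, its head top measured at about z 0.154 m against an expected 0.157 m. Its head and top-view collar positions are within about 2 mm of my estimate for the channel hole, (0.562, 0.173).
- **Disagreement:** The scene-view collar point came out about 4 mm off that estimate. It was read roughly from the picture, and it is still within the 10 mm limit.
- **Strap:** It looks parallel to the channel in both views. With the shank in both holes, I could not see the hole-to-hole offset directly.
- **Forces:** Readings were about 6 N per axis at most.
- **Straight pin:** It is still in its rack hole.
- **Blue look-alike:** It toppled early on while the arm was moving over. I saw no sign of contact in the force readings. It was still lying on the bench by the rack at the end.

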